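# Open the coil-drying pot with the lid lifter

### The arm

A 6-joint arm with a two-finger parallel gripper is mounted at the origin on the work surface. World frame = base frame: x ahead of the robot, y to its left, z up, the work surface at z = 0. Lengths are in m, angles in rad, forces in N, time in s.
With the tool pointing down it reaches from about 0.375 to 0.925 m from the base axis. Payload 5.7 kg.
Tool frame: the origin (TCP) lies on the centre line of the jaws, within the pads' length; the fingertips stand 25 mm ahead of it and the grasp point (between the pads) lies 6 mm ahead of it; z points along the fingers, x is the direction in which the jaws open and shut, and the axes are right-handed (so a half turn about z gives the same grasp; the last joint's range is limited). The gripper opens to 88 mm and grips with 3 to 60 N. Pads are 20 mm wide; open, the fingers measure 115 mm over their backs; the gripper's body (75 mm by 178 mm) begins 61 mm behind the grasp point.
Start: joints at [1.055, 0.359, 1.51, -0, 1.272, -0.115], TCP at [0.234, 0.552, 0.248] pointing down, gripper open.
Joint ranges: [-2.97, 2.97], [-1.01, 2.36], [0.21, 2.38], [-0.96, 4.11], [0.2, 2.71], [-2.98, 2.98]. Speed limits (rad/s): [2.39, 2.39, 3.14, 3.14, 3.14, 3.14].

### API

Orientations are given as a unit quaternion [w, x, y, z].
In Python, from cell import get_state, snapshot, camera_info, close_job gives the robot as it stands.
- The arm moves only by the tool arm_command, never from a script. Its argument "increments" is text: rows parted by semicolons, each of 7 numbers parted by spaces: the shift along the world's x, y, z in cm, then the turn, a rotation vector about the world's x, y, z in degrees, then the opening in per cent of the stroke, from 0 (shut) to 100 (fully open). A call has 1 to 20 rows; each row shifts and turns the commanded pose from where the row before left it; what a row does not reach is not made up. A row lasts 1/8 s, in which the tool goes at most 62.5 mm and 10.7 degrees, less where a joint would pass 70% of its speed; a pose out of reach is approached as far as the arm can. A call is refused whole if a number of a shift passes 6.25 or a number of a turn 10.7, either way. A call with a gripper value outside its range is refused whole. The fingers move at their own pace and stop on an object; "newtons" is the grip in N (left out, the last holds). Time passes only in rows, so rows that do not move let the fingers close. It gives the time, the measured TCP pose, the force and the opening at its end, in the units of the state.
- get_state(): the state, without advancing time (a new reading comes with each control period).
- snapshot(name): name is "scene" or "top" or "wrist"; returns the picture (400x640x3 uint8, red, green, blue); there is no depth.
- camera_info(name): a dict with "K" (3x3 intrinsics, pixels), "camera_from_world" (4x4, takes a point from world to camera coordinates); the wrist camera has in their place "T_tool_cam" (4x4, takes a point from camera to tool coordinates, whose origin is the TCP and whose axes are the tool frame's). Camera axes: x right, y up, looking along -z (the intrinsics and any distortion apply to the point x, -y, -z); pixel columns grow to the right and rows downward; lengths in m; the calibration is good to about 2 mm. A picture is of the moment at which its call begins: read the wrist's pose just before it. camera_info takes no time and is no camera call.
- close_job(): hands the job in, once; it reports no verdict.
The state is a dict: "time": time; "joints": joint angles; "qd": joint speeds; "tau": joint torques, N m; "tcp_pos": TCP position; "orientation": TCP orientation; "force": force on the tool from outside, world axes, zero at the start; "wrist_torque": the same for the moment, N m; "width": finger opening in m.
Only numpy, scipy, OpenCV 4.12 (cv2) and the standard library are available. Lean on these libraries where they do the work, as an engineer would, in place of code of your own. Each camera call takes 0.05 s, during which the arm holds its last target.

### The job

The wound coils in the larger drying pot are ready to come out and its lid is too hot to touch: with the lid lifter, hook the lid by its loop handle, lift it clear of the pot keeping it level, and set it down gently and flat on the middle of the square clay slab. Then unhook the lifter and stand it upright back on its black rubber mat where you found it. Leave the smaller pot's lid where it is, and never touch the hot lid with the gripper.

Things in the scene. Friction and masses are not known exactly. Their poses are not given: they have to be found in the camera images.
- lid: Larger steel pot lid, 116 mm across, 0.22-0.42 kg. Origin: centre of its underside, z up. Plug 88 mm across 0-6 mm up, disc 6-11, then a rigid upright loop: straight bar along y, 8 mm round, axis 50 mm up. Opening under the bar 52 mm wide (y), 35 high (11-46 up), open both ways along x. Sits on the white 136 mm pot (rim 62 mm above bench), plug 6 mm deep in it, 6 mm play. Hangs level from the bar.
- small_lid: Bystander, leave alone: the lid of the smaller drying pot, also steel with a loop, but 80 mm across; the loop's top is 93 mm above the bench. The smaller pot is a white box 106 mm square, rim 62 mm above the bench. The two pots may stand in either order. Origin: centre of the lid's underside.
- lifter: Loose steel C-hook, 0.25 kg, stands upright on a black mat (120x80x4 mm). Origin: underside of foot, below mid-grip; z up, x where the tongue points. Foot = tongue: x -45 to 35 mm, 28 wide, 6 thick; front lip 4 thick, up to 14 mm. Column x -45 to -37; top arm 61-69 up; grip: black block 30 (x) by 22 (y), 69-130 up. C is open in front (+x): bar of a loop rests on the tongue, best below the grip.
- lid_rest: The square clay slab on which the hot lid is put, 150 x 150 x 14 mm, fixed to the bench. Origin: centre of its underside on the bench; its top is 14 mm up.
Not all that is in view belongs to the job. Leave any green look-alike of the lifter alone. What is shaped like the lid but purple is not meant.

How it is judged:
By the outcome, as a careful person would: the job done as asked, in the order asked, and still so for the second after the job is handed in, with the robot touching nothing.
It also fails if it takes over 72 s, if anything falls off the work surface, if the arm or the gripper's body presses on something with over 40 N, if the wrist force passes 120 N, or if a joint passes its speed limit or range.

## Working session

There is one attempt and no reset: what is moved stays moved. The work goes in short steps, Python scripts to look and compute and a tool call to move; the robot and the scene stay as the last step left them, time stands still between calls to the robot, and variables do not carry over. Pictures are saved under pics/ and viewed, and the job is handed in when it is done.

Besides the shell and the picture viewer there is one more tool, called in YAML: its name, and indented under it one key for each argument. arm_command: Moves the arm, as the interface text tells. Its arguments: {"type":"object","properties":{"increments":{"type":"string"},"newtons":{"type":"number"}},"required":["increments"]}

```bash
mkdir -p pics; ls; python3 - <<'E'
from cell import *
import cv2,json
s=get_state();print(s)
for n in("scene","top","wrist"):
    im=snapshot(n);cv2.imwrite(f"pics/{n}0.png",im[:,:,::-1]);print(n,{k:(v.tolist() if hasattr(v,'tolist') else v) for k,v in camera_info(n).items()})
E
```

```text
pics
{'time': 0.0, 'joints': array([ 1.05490440e+00,  3.59495810e-01,  1.51141811e+00,  7.39575468e-06,
        1.27250484e+00, -1.15115547e-01]), 'qd': array([ 0.00229025, -0.0002023 , -0.00081816,  0.00043891,  0.00011014,
        0.00115769]), 'tau': array([-2.32073005e-03, -5.15367043e+01, -2.70720899e+01,  6.71949517e-02,
        3.50336346e-02, -6.73338786e-05]), 'tcp_pos': array([0.23377461, 0.55188743, 0.24682048]), 'orientation': array([ 4.10273110e-04,  8.33706832e-01,  5.52206559e-01, -8.15693662e-04]), 'force': array([-0.02789802,  0.03323807,  0.48902062]), 'wrist_torque': array([-0.01813274,  0.03682998,  0.01746401]), 'width': 0.08797672459439154}
scene {'K': [[431.8246448292794, 0.0, 323.7745129058551], [0.0, 431.8246448292794, 197.35980113170027], [0.0, 0.0, 1.0]], 'camera_from_world': [[0.7762507818819826, 0.6303672895862252, -0.00847371508410333, -0.36846158045087796], [-0.5200128836754977, 0.6478406090280319, 0.5566768776459843, 0.20248274804966224], [0.35640051127783745, -0.42771442051198694, 0.8306858913253501, -1.1770045645171618], [0.0, 0.0, 0.0, 1.0]]}
top {'
[... 159 characters left out ...]
98, -0.9998416252288943, -0.008339850728548594, 0.020004399370246586], [0.9922470901356115, -0.016629591494532275, 0.12316317957951696, -0.4841667884322992], [-0.12328236194988353, -0.006338860021228534, 0.9923513884132419, -1.0482068224484027], [0.0, 0.0, 0.0, 1.0]]}
wrist {'K': [[330.52976112034565, 0.0, 317.4925276118582], [0.0, 330.52976112034565, 198.61997664814436], [0.0, 0.0, 1.0]], 'T_tool_cam': [[0.9999996458524868, 5.897898553888407e-05, 0.0008395334293229785, -0.0003342890505961815], [0.00029484136430026395, -0.9588734780695329, -0.2838336944821824, -0.07822460517053066], [0.0007882661159681929, 0.2838338414923672, -0.9588731558763205, -0.13683648533361825], [0.0, 0.0, 0.0, 1.0]]}
```

View pics/scene0.png

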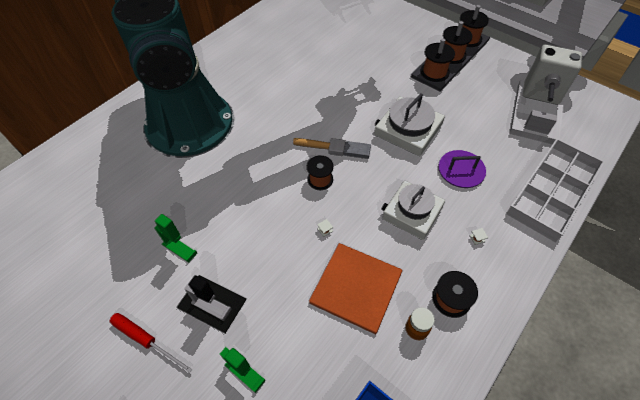

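View pics/top0.png

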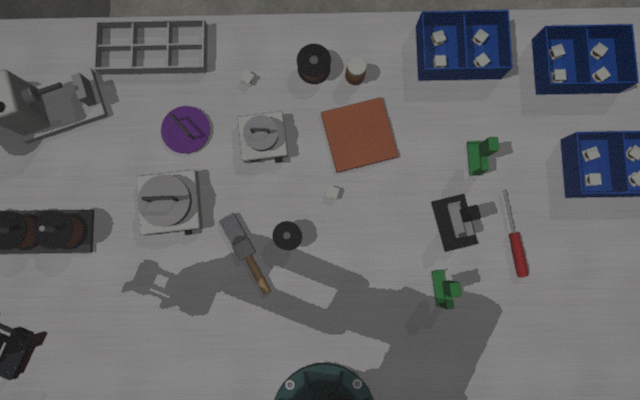

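View pics/wrist0.png

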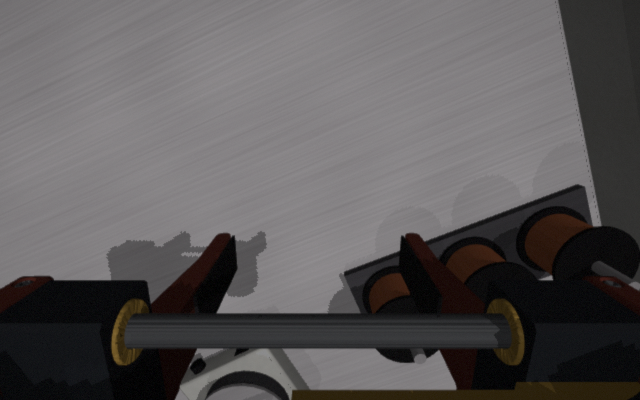

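Candidates in the top view. For the lid: steel lid on the larger pot (165,200), small lid (263,133), and a purple look-alike (186,130). For the lifter: steel hook on the black mat (460,220), and green look-alikes (482,155) and (445,288). I choose (165,200) and (460,220), and will check both in crops.

```bash
python3 - <<'E'
import cv2,numpy as np
t=cv2.imread('pics/top0.png');s=cv2.imread('pics/scene0.png')
def c(im,x,y,w,h,k):return cv2.resize(im[y:y+h,x:x+w],None,fx=k,fy=k,interpolation=cv2.INTER_CUBIC)
cv2.imwrite('pics/c1.png',np.hstack([c(t,125,160,90,80,4.4),c(t,425,180,90,80,4.4)]))
cv2.imwrite('pics/c2.png',np.hstack([c(s,365,80,90,80,4.4),c(s,170,260,90,80,4.4)]))
E
```

```text
(no output)
```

View pics/c1.png

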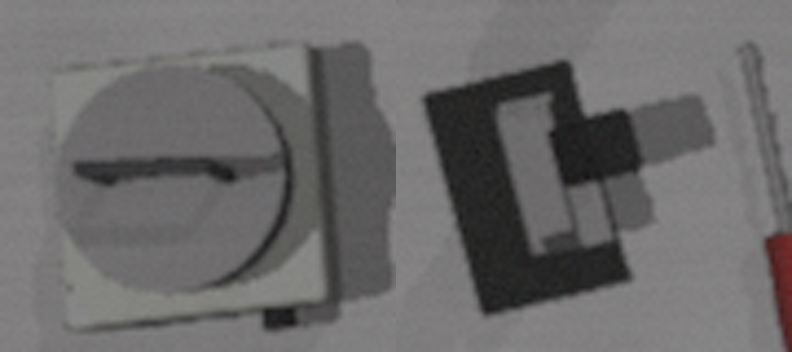

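View pics/c2.png

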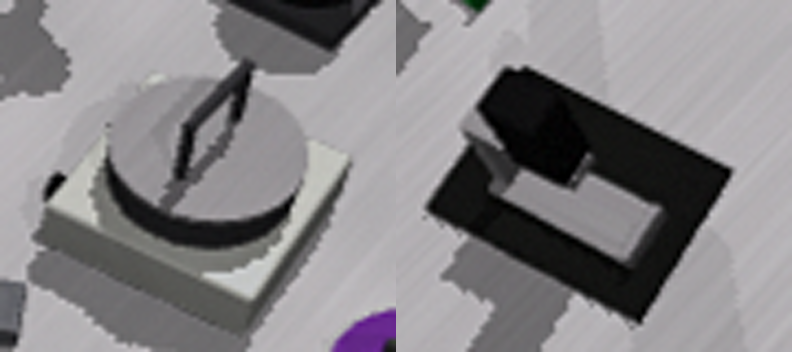

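```bash
cat > h.py <<'E'
import numpy as np,cv2
from cell import *
def ray(n,uv,z,tcp=None):
    i=camera_info(n);K=i['K']
    if n=='wrist':
        from scipy.spatial.transform import Rotation as R
        p,q=tcp;T=np.eye(4);T[:3,:3]=R.from_quat([q[1],q[2],q[3],q[0]]).as_matrix();T[:3,3]=p
        W=T@np.array(i['T_tool_cam'])
    else: W=np.linalg.inv(i['camera_from_world'])
    uv=np.atleast_2d(np.array(uv,float))
    d=np.linalg.inv(K)@np.c_[uv,np.ones(len(uv))].T
    d=W[:3,:3]@(d*np.array([[1],[-1],[-1]]));o=W[:3,3]
    return (o[:,None]+d*((z-o[2])/d[2])).T[:,:2]
def proj(n,P,tcp=None):
    i=camera_info(n);K=np.array(i['K']);C=np.array(i['camera_from_world'])
    P=np.atleast_2d(P);c=C[:3,:3]@P.T+C[:3,3:];c=c*np.array([[1],[-1],[-1]]);p=K@c
    return (p[:2]/p[2]).T
def quad(mask):
    cs,_=cv2.findContours(mask.astype(np.uint8),cv2.RETR_EXTERNAL,cv2.CHAIN_APPROX_NONE)
    c=max(cs,key=cv2.contourArea);return c
E
python3 - <<'E'
from h import *
for n in('top','scene'):
    im=cv2.imread(f'pics/{n}0.png').astype(int);b,g,r=im[...,0],im[...,1],im[...,2]
    m=(r>1.6*b)&(r>80)&(g<r*0.7)
    if n=='top': m[:, :290]=0;m[:,420:]=0
    else: m[:230]=0;m[:,:300]=0
    c=quad(m);R=cv2.minAreaRect(c);h=cv2.approxPolyDP(c,6,True)[:,0]
    print(n,'slab',h.tolist(),ray(n,h,.014).round(4).tolist(),ray(n,h,.014).mean(0))
    # mat: corners by eye
mt={'top':[(431.6,201.7),(554.5-0,194)],}
f=lambda x,y,x0,y0:(x0+x/4.4,y0+y/4.4)
top=[f(425-396,95,425,180),f(569-396,62,425,180),f(630-396,277,425,180),f(486-396,314,425,180)]
sc=[f(522-396,66,170,260),f(733-396,170,170,260),f(640-396,324,170,260),f(426-396,208,170,260)]
for n,q in(('top',top),('scene',sc)):
    P=ray(n,q,.004);print(n,'mat',P.round(4).tolist(),P.mean(0),np.linalg.norm(np.diff(P,axis=0),axis=1), np.degrees(np.arctan2(*(P[1]-P[0])[::-1])),np.degrees(np.arctan2(*(P[2]-P[1])[::-1])))
# tongue tip corners (lip top z=.018) 
q=[f(497-396,103,425,180),f(552-396,93,425,180)];print('lip top',ray('top',q,.018))
q=[f(530-396,256,425,180)];print('tongue back left corner',ray('top',q,.010))
q=[f(660-396,207,170,260),f(628-396,265,170,260)];print('lip scene',ray('scene',q,.018))
# grip top
q=[f(550-396,131,425,180),f(628-396,110,425,180),f(642-396,164,425,180),f(570-396,186,425,180)]
print('grip top',ray('top',q,.134))
# bar, pot
q=[f(75,165,125,160),f(235,165,125,160)];P=ray('top',q,.106);print('bar top',P,P.mean(0))
q=[f(55,72,125,160),f(308,45,125,160),f(325,300,125,160),f(70,328,125,160)];P=ray('top',q,.062);print('pot',P,P.mean(0),np.linalg.norm(np.diff(P,axis=0),axis=1))
q=[f(250,62,365,80),f(184,125,365,80)];P=ray('scene',q,.108);print('bar scene',P,P.mean(0))
q=[f(350,155,365,80),f(250,300,365,80),f(45,206,365,80)];P=ray('scene',q,.062);print('pot scene',P,(P[0]+P[2])/2,np.linalg.norm(np.diff(P,axis=0),axis=1))
E
```

```text
top slab [[381, 98], [322, 112], [337, 171], [397, 155]] [[0.7231, -0.1505], [0.6914, -0.0099], [0.549, -0.0423], [0.5846, -0.1833]] [ 0.63700583 -0.09648741]
scene slab [[339, 243], [309, 301], [376, 332], [401, 269]] [[0.5496, -0.0388], [0.5837, -0.1819], [0.7261, -0.1477], [0.6904, -0.0053]] [ 0.63747351 -0.09340688]
top mat [[0.4748, -0.2613], [0.4911, -0.3383], [0.3772, -0.3639], [0.3591, -0.2878]] [ 0.42554625 -0.31282345] [0.07867966 0.11675284 0.07822317] -78.02481565349689 -167.32843461185539
scene mat [[0.36, -0.2835], [0.4772, -0.2565], [0.4956, -0.3342], [0.3788, -0.3596]] [ 0.42789328 -0.30847102] [0.12031968 0.07983642 0.11953948] 12.962094887240555 -76.67968702557873
lip top [[ 0.46836265 -0.29522998]
 [ 0.47313711 -0.32415078]]
tongue back left corner [[ 0.38876163 -0.31055384]]
lip scene [[ 0.46908162 -0.2925076 ]
 [ 0.47730897 -0.32036531]]
grip top [[ 0.44232473 -0.28694474]
 [ 0.45154207 -0.32369809]
 [ 0.42624349 -0.32870877]
 [ 0.41657031 -0.29481953]]
bar top [[0.4822925  0.37708608]
 [0.48099356 0.2996272 ]] [0.48164303 0.33835664]
pot [[0.53582543 0.40510702]
 [0.54751371 0.27672737]
 [0.41793191 0.26622762]
 [0.40601413 0.39365156]] [0.4768213  0.33542839] [0.12891063 0.13000649 0.12798004]
bar scene [[0.48260003 0.37987429]
 [0.480694   0.31450915]] [0.48164702 0.34719172]
pot scene [[0.54877296 0.39760958]
 [0.56187555 0.26798332]
 [0.43409711 0.25490014]] [0.49143504 0.32625486] [0.13028677 0.12844648]
```

arm_command:
  increments: "2 -1.3 0 0 0 1.5 100;4 -2.6 0 0 0 2.9 100;4 -2.6 0 0 0 2.9 100;4 -2.6 0 0 0 2.9 100;4 -2.6 0 0 0 2.9 100;4 -2.6 0 0 0 2.9 100;4 -2.6 0 0 0 2.9 100;3 -2.6 0 0 0 2.9 100;1.5 -1.3 0 0 0 1.4 100;0 0 0 0 0 0 100;0 0 0 0 0 0 100"

```text
time: 1.52
tcp_pos: [0.5383, 0.3448, 0.2473]
orientation: [-0.0, 0.706, 0.708, -0.0]
force: [0.3, 0.2, 0.2]
width: 0.0875
```

```bash
cat >> h.py <<'E'
def wsnap(name):
    s=get_state();im=snapshot('wrist');cv2.imwrite(f'pics/{name}.png',im[:,:,::-1])
    np.savez(f'pics/{name}.npz',p=s['tcp_pos'],q=s['orientation']);print(s['time'],s['tcp_pos'].round(4),s['orientation'].round(4));return im
def wr(name,uv,z):
    d=np.load(f'pics/{name}.npz');return ray('wrist',uv,z,(d['p'],d['q']))
E
python3 -c "
from h import *
wsnap('w1')"
```

```text
1.525 [0.5383 0.3448 0.2473] [-4.000e-04  7.058e-01  7.084e-01 -4.000e-04]
```

View pics/w1.png

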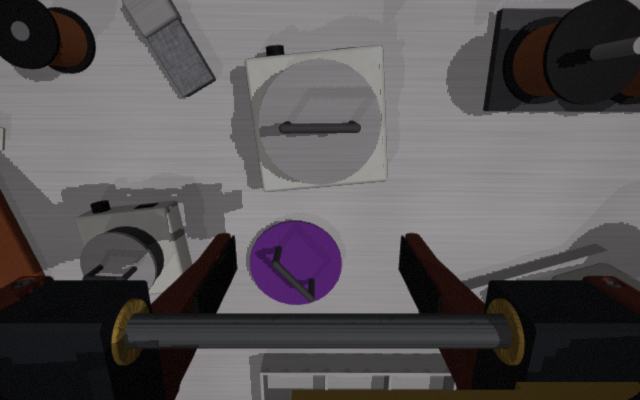

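```bash
python3 - <<'E'
from h import *
im=cv2.imread('pics/w1.png');cv2.imwrite('pics/w1c.png',cv2.resize(im[40:200,235:395],None,fx=3.7,fy=3.7,interpolation=cv2.INTER_CUBIC))
g=cv2.cvtColor(im,cv2.COLOR_BGR2GRAY)
m=np.zeros_like(g);m[105:150,265:372]=(g[105:150,265:372]<62)
c=quad(m);pts=c[:,0].astype(float);x0,x1=pts[:,0].min(),pts[:,0].max()
print(x0,x1)
ys,xs=np.nonzero(m)
mid=[(x,ys[xs==x].mean()) for x in range(290,352) if (xs==x).any()]
p=np.polyfit(*np.array(mid).T,1);print(p, [ (x,ys[xs==x].min(),ys[xs==x].max()) for x in (285,300,320,340,355)])
P=wr('w1',[(x0,np.polyval(p,x0)),(x1,np.polyval(p,x1))],.107);print('bar',P,P.mean(0),np.degrees(np.arctan2(-(P[1]-P[0])[0],(P[1]-P[0])[1])))
E
```

```text
279.0 360.0
[-2.18075596e-02  1.35134484e+02] [(285, np.int64(122), np.int64(133)), (300, np.int64(124), np.int64(133)), (320, np.int64(124), np.int64(133)), (340, np.int64(124), np.int64(132)), (355, np.int64(122), np.int64(132))]
bar [[0.48212479 0.31251084]
 [0.48046746 0.37915158]] [0.48129612 0.34583121] 1.4246261060753427
```

View pics/w1c.png

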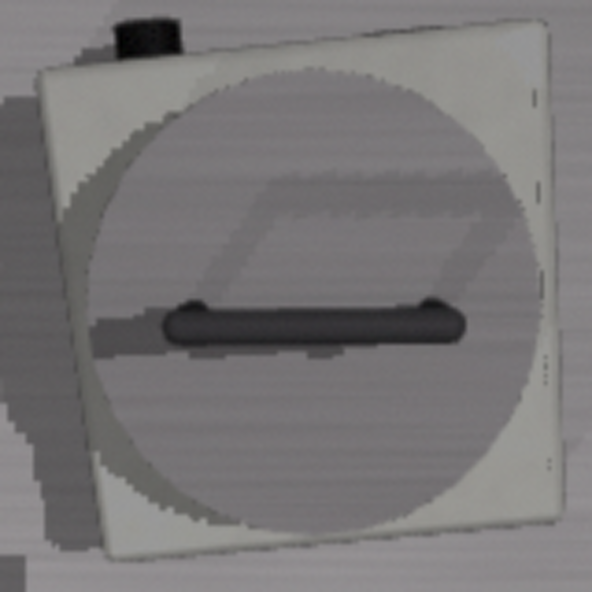

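The wrist view shows the larger steel lid on its square pot: bar from (279,128) to (360,127), no purple, bigger than the other lid at (120,258). The bar centre is at (0.481, 0.346), yaw about 1.4°, and all three cameras agree. Next I look at the lifter from above.

arm_command:
  increments: "0 -1.5 0 0 0 0 100;0 -3 0 0 0 1 100;-0.2 -5 0 0 0 1 100;-0.2 -5.5 0 0 0 1 100;-0.2 -5.5 0 0 0 1 100;-0.2 -5.5 0 0 0 1 100;-0.2 -5.5 0 0 0 1 100;-0.2 -5.5 0 0 0 1 100;-0.2 -5.5 0 0 0 1 100;-0.2 -5.5 0 0 0 1 100;-0.2 -5.5 0 0 0 1 100;-0.4 -5 0 0 0 1 100;-0.4 -3.5 0 0 0 1 100;-0.2 -2 0 0 0 1 100;0 -0.5 0 0 0 0 100;0 0 0 0 0 0 100;0 0 0 0 0 0 100"

```text
time: 3.7
tcp_pos: [0.511, -0.2994, 0.2476]
orientation: [-0.0, 0.621, 0.784, 0.0]
force: [-0.1, 0.7, -0.1]
width: 0.0876
```

```bash
python3 -c "
from h import *
wsnap('w2')
im=cv2.imread('pics/w2.png');cv2.imwrite('pics/w2c.png',cv2.resize(im[0:200,200:440],None,fx=3.3,fy=3,interpolation=cv2.INTER_CUBIC))"
```

```text
3.7 [ 0.511  -0.2994  0.2476] [-2.000e-04  6.206e-01  7.841e-01  1.000e-04]
```

View pics/w2c.png

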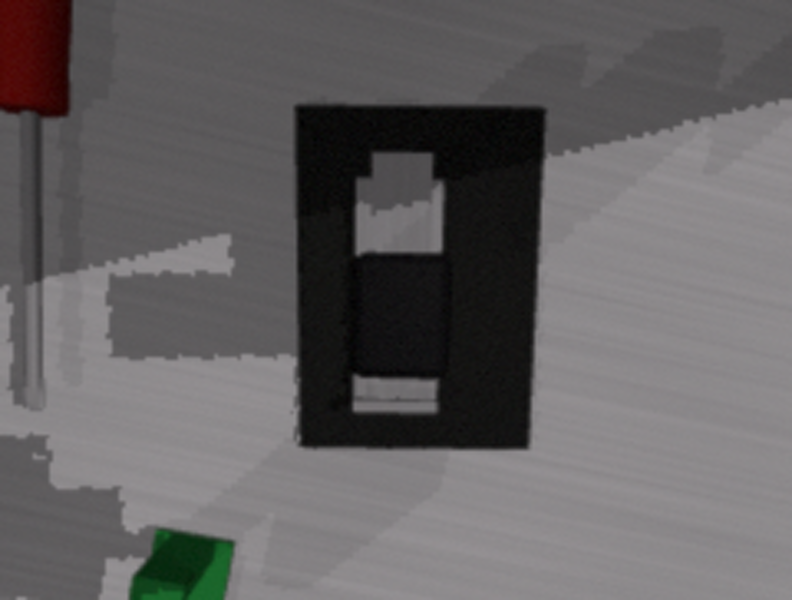

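```bash
python3 - <<'E'
from h import *
u=lambda x,y:(200+x/3.3,y/3)
def pr(n,q,z):
    P=wr('w2',[u(*a) for a in q],z);print(n,P.round(4).tolist(),P.mean(0).round(4))
    return P
P=pr('grip',[(355,255),(446,255),(446,376),(355,376)],.134);print(np.linalg.norm(np.diff(P,axis=0),axis=1),np.degrees(np.arctan2(*(P[2]-P[1])[::-1])),np.degrees(np.arctan2(*(P[3]-P[0])[::-1])))
P=pr('lip',[(352,412),(438,412)],.018);m=P.mean(0)
a=np.radians(13);print('origin from lip',m-.035*np.array([np.cos(a),np.sin(a)]))
P=pr('tongue sides',[(356,180),(352,412)],.010);print(np.degrees(np.arctan2(*(P[1]-P[0])[::-1])))
P=pr('tongue sides',[(443,180),(438,412)],.010);print(np.degrees(np.arctan2(*(P[1]-P[0])[::-1])))
P=pr('arm',[(372,151),(434,151)],.073);print('origin from arm back',P.mean(0)+.045*np.array([np.cos(a),np.sin(a)]))
P=pr('mat',[(296,105),(545,107),(529,448),(300,446)],.004);print(np.degrees(np.arctan2(*(P[2]-P[1])[::-1])),np.degrees(np.arctan2(*(P[3]-P[0])[::-1])))
s=get_state()['orientation'];from scipy.spatial.transform import Rotation as R;print(R.from_quat([*s[1:],s[0]]).as_matrix().round(3))
E
```

```text
grip [[0.4257, -0.3271], [0.4212, -0.3078], [0.4487, -0.3009], [0.4534, -0.3208]] [ 0.4372 -0.3142]
[0.01978153 0.02831798 0.02045088] 14.133552931438938 12.77918279172256
lip [[0.4747, -0.3204], [0.4682, -0.2926]] [ 0.4715 -0.3065]
origin from lip [ 0.43735709 -0.31440169]
tongue sides [[0.3969, -0.337], [0.4756, -0.3205]] [ 0.4363 -0.3287]
11.826391457013811
tongue sides [[0.3906, -0.31], [0.4689, -0.2921]] [ 0.4297 -0.301 ]
12.879016080215573
arm [[0.3947, -0.3313], [0.391, -0.3155]] [ 0.3929 -0.3234]
origin from arm back [ 0.43672357 -0.31328845]
mat [[0.377, -0.3612], [0.3595, -0.2841], [0.4754, -0.2575], [0.493, -0.3353]] [ 0.4262 -0.3095]
12.921933806620398 12.572697436271062
[[-0.23   0.973 -0.   ]
 [ 0.973  0.23   0.   ]
 [ 0.    -0.    -1.   ]]
```

The crop shows the steel lifter on its mat. The grip top is at (322,105) full-frame, the lip is toward the image bottom (320,137), and the green look-alike is well aside. Origin (0.437, -0.314), yaw about 12.8°. Moving over it and down.

arm_command:
  increments: "-1.4 -0.3 0 0 0 -0.5 100;-3 -0.6 0 0 0 0 100;-2.2 -0.4 0 0 0 0 100;-0.8 -0.2 0 0 0 0 100;0 0 -1.5 0 0 0 100;0 0 -3 0 0 0 100;0 0 -3 0 0 0 100;0 0 -3 0 0 0 100;0 0 -2 0 0 0 100;0 0 -1 0 0 0 100;0 0 0 0 0 0 100;0 0 0 0 0 0 100"

```text
time: 5.25
tcp_pos: [0.4377, -0.3159, 0.1131]
orientation: [0.001, 0.624, 0.781, -0.0]
force: [0.7, -0.3, -0.1]
width: 0.0878
```

arm_command:
  increments: "0 0.15 0 0 0 0 60;0 0 0 0 0 0 45;0 0 0 0 0 0 35;0 0 0 0 0 0 28;0 0 0 0 0 0 24;0 0 0 0 0 0 20;0 0 0 0 0 0 10;0 0 0 0 0 0 10;0 0 0 0 0 0 10"
  newtons: 45

```text
time: 6.38
tcp_pos: [0.437, -0.3141, 0.1126]
orientation: [-0.0, 0.624, 0.781, -0.0]
force: [-0.2, -0.3, 0.5]
width: 0.0217
```

```bash
python3 -c "
from h import *
wsnap('w3');print(get_state()['width'],get_state()['force'])"
```

```text
6.375 [ 0.437  -0.3141  0.1126] [-0.000e+00  6.243e-01  7.812e-01 -1.000e-04]
0.02192247943447021 [ 1.07076692  0.26121686 -0.42844191]
```

View pics/w3.png

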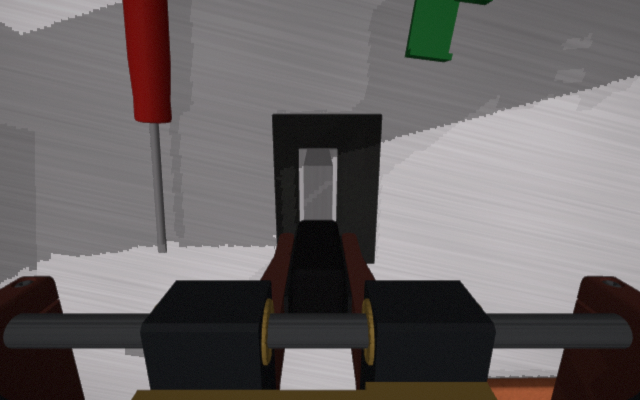

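arm_command:
  increments: "0 0 1 0 0 0 10;0 0 3 0 0 0 10;0 0 4 0 0 0 10;0 0 4 0 0 0 10;0.2 1 2 0 0 0 10;0.4 2.5 1 0 0 -1 10;0.4 4.5 0 0 0 -1 10;0 5 0 0 0 -1 10;0 5.3 0 0 0 -1 10;0 5.3 0 0 0 -1 10;0 5.3 0 0 0 -1 10;0 5.3 0 0 0 -1 10;0 5.3 0 0 0 -1 10;-0.8 5.3 0 0 0 -1 10;-1.3 5.3 0 0 0 -1 10;-1.5 5.3 0 0 0 -1 10;-1.5 4.5 0 0 0 -0.3 10;-1.2 3 0 0 0 0 10;-0.8 2 0 0 0 0 10;0 0.8 0 0 0 0 10"

```text
time: 8.93
tcp_pos: [0.3753, 0.3437, 0.2629]
orientation: [0.0, 0.698, 0.717, -0.0]
force: [0.6, 0.5, -2.1]
width: 0.0217
```

arm_command:
  increments: "0 0 0 0 0 0 10;0 0 0 0 0 0 10"

```text
time: 9.18
tcp_pos: [0.3764, 0.3421, 0.2627]
orientation: [0.0, 0.698, 0.716, -0.0]
force: [-0.4, -0.1, -2.0]
width: 0.0216
```

```bash
python3 -c "
from h import *
wsnap('w4');print(get_state()['width'],get_state()['force'])"
```

```text
9.175 [0.3764 0.3421 0.2627] [ 2.000e-04  6.985e-01  7.156e-01 -2.000e-04]
0.02186533313865085 [ 0.38372379  0.20734111 -1.7164144 ]
```

View pics/w4.png

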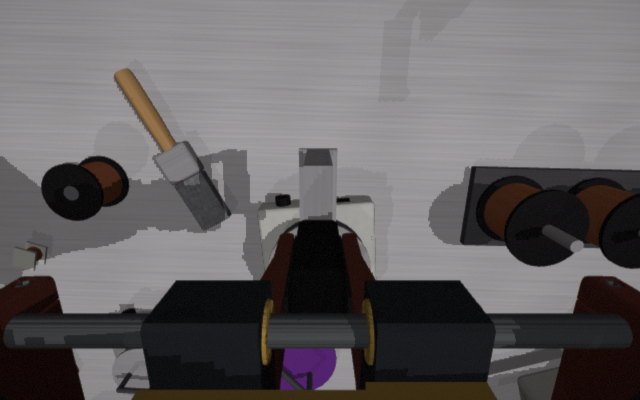

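arm_command:
  increments: "0 0.1 -1.5 0 0 0 10;0 0 -2.5 0 0 0 10;0 0 -2.5 0 0 0 10;0 0 -1.2 0 0 0 10;0 0 0 0 0 0 10;0 0 0 0 0 0 10"

```text
time: 9.98
tcp_pos: [0.3766, 0.3442, 0.1862]
orientation: [0.0, 0.698, 0.716, 0.001]
force: [0.3, 0.0, -1.9]
width: 0.0217
```

```bash
python3 -c "
from h import *
wsnap('w5')
im=snapshot('scene')[:,:,::-1];cv2.imwrite('pics/s5.png',cv2.resize(im[40:180,320:490],None,fx=4,fy=4,interpolation=cv2.INTER_CUBIC))
im=snapshot('top')[:,:,::-1];cv2.imwrite('pics/t5.png',cv2.resize(im[130:290,100:260],None,fx=3.5,fy=3.5,interpolation=cv2.INTER_CUBIC))
"
```

```text
9.975 [0.3766 0.3442 0.1862] [1.000e-04 6.982e-01 7.159e-01 5.000e-04]
```

View pics/s5.png

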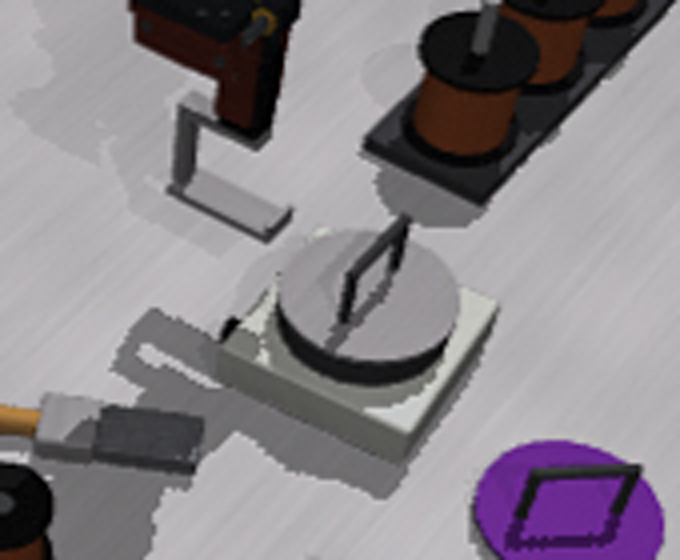

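View pics/w5.png

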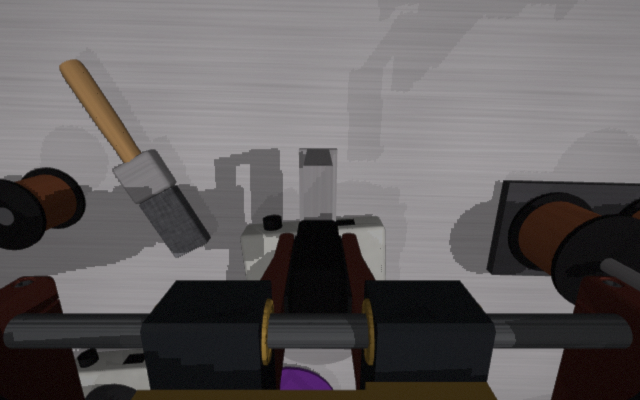

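The lifter is level, tongue pointing at the loop, column behind it. In the crop the lip is near (270,235) and the bar near (375,265). Driving the tongue under the bar.

arm_command:
  increments: "0.5 0 0 0 0 0 10;1 0 0 0 0 0 10;1 0 0 0 0 0 10;1 0 0 0 0 0 10;1 0 0 0 0 0 10;1 0 0 0 0 0 10;1 0 0 0 0 0 10;0.5 0.1 0 0 0 0 10;0 0 0 0 0 0 10"

```text
time: 11.25
tcp_pos: [0.4464, 0.345, 0.1856]
orientation: [0.0, 0.698, 0.716, -0.0]
force: [0.6, 0.3, -2.5]
width: 0.0219
```

```bash
python3 -c "
from h import *
wsnap('w6')
im=snapshot('scene')[:,:,::-1];cv2.imwrite('pics/s6.png',cv2.resize(im[40:180,320:490],None,fx=4,fy=4,interpolation=cv2.INTER_CUBIC))
"
```

```text
11.25 [0.4464 0.345  0.1856] [ 0.      0.6983  0.7158 -0.    ]
```

View pics/s6.png

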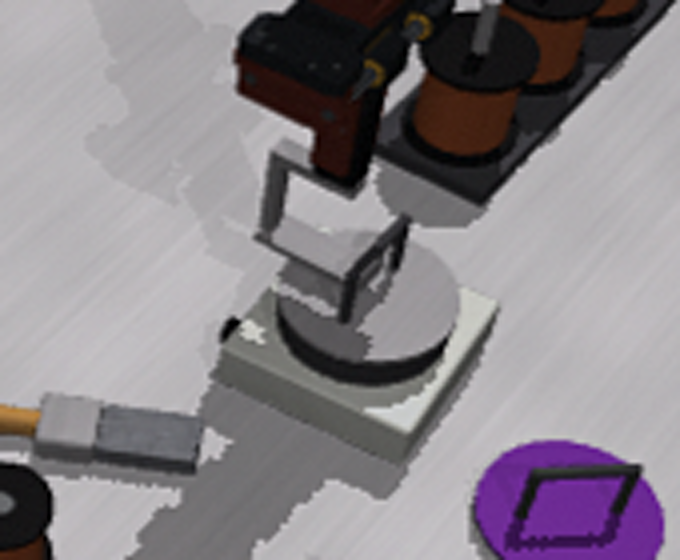

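View pics/w6.png

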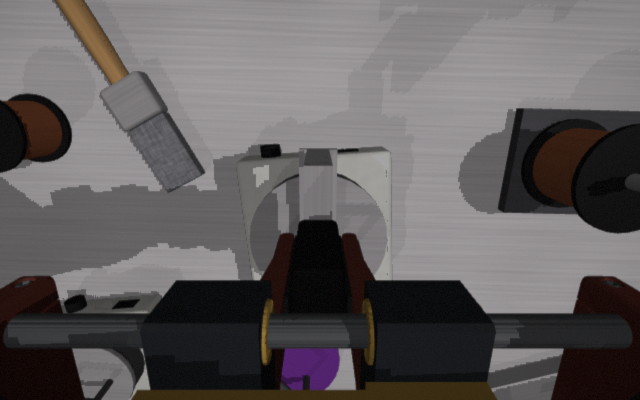

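The lip has reached the bar's plane inside the loop (crop ~(360,275)) with no contact force. Continuing the last 3.5 cm.

arm_command:
  increments: "0.5 0 0 0 0 0 10;0.8 0 0 0 0 0 10;0.8 0.1 0 0 0 0 10;0.8 0 0 0 0 0 10;0.5 0 0 0 0 0 10;0 0 0 0 0 0 10;0 0 0 0 0 0 10"

```text
time: 12.22
tcp_pos: [0.4798, 0.3458, 0.1855]
orientation: [-0.0, 0.698, 0.716, -0.0]
force: [-0.6, 0.5, -2.2]
width: 0.0222
```

```bash
python3 -c "
from h import *
wsnap('w7');print(get_state()['force'])
im=snapshot('scene')[:,:,::-1];cv2.imwrite('pics/s7.png',cv2.resize(im[40:180,320:490],None,fx=4,fy=4,interpolation=cv2.INTER_CUBIC))
"
```

```text
12.225 [0.4798 0.3458 0.1855] [-1.000e-04  6.982e-01  7.159e-01 -3.000e-04]
[ 0.38964528 -0.84216895 -3.10233407]
```

View pics/s7.png

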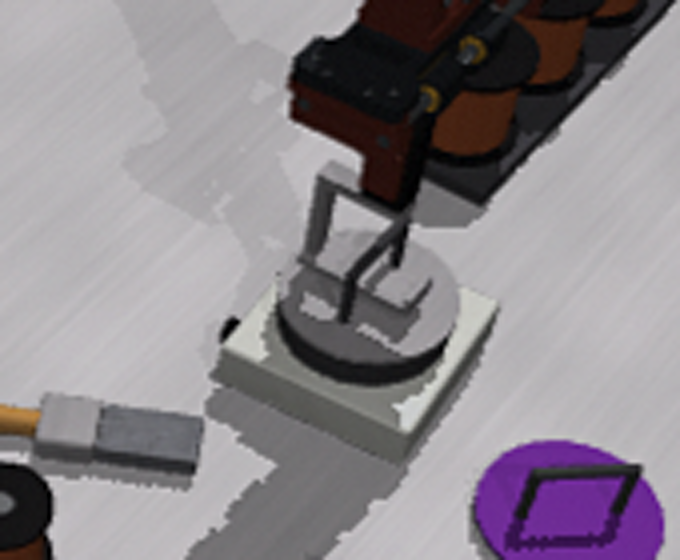

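The tongue now passes through the loop, with the lip at (425,295) beyond the bar. Lifting slowly, watching the weight come on.

arm_command:
  increments: "0.1 0 0.5 0 0 0 10;0 0 0.5 0 0 0 10;0 0 0.3 0 0 0 10;0 0 0.2 0 0 0 10;0 0 0.2 0 0 0 10;0 0 0.2 0 0 0 10;0 0 0.2 0 0 0 10;0 0 0.3 0 0 0 10;0 0 0.3 0 0 0 10;0 0 0.3 0 0 0 10;0 0 0.2 0 0 0 10;0 0 0 0 0 0 10"
  newtons: 58

```text
time: 13.82
tcp_pos: [0.4812, 0.346, 0.2178]
orientation: [0.0, 0.698, 0.716, 0.0]
force: [-0.8, 0.2, -5.6]
width: 0.0219
```

```bash
python3 -c "
from h import *
wsnap('w8');print(get_state()['force'])
im=snapshot('scene')[:,:,::-1];cv2.imwrite('pics/s8.png',cv2.resize(im[20:160,340:510],None,fx=4,fy=4,interpolation=cv2.INTER_CUBIC))
"
```

```text
13.825 [0.4812 0.346  0.2178] [1.000e-04 6.982e-01 7.159e-01 2.000e-04]
[-0.70836944 -0.11023596 -4.01596489]
```

View pics/s8.png

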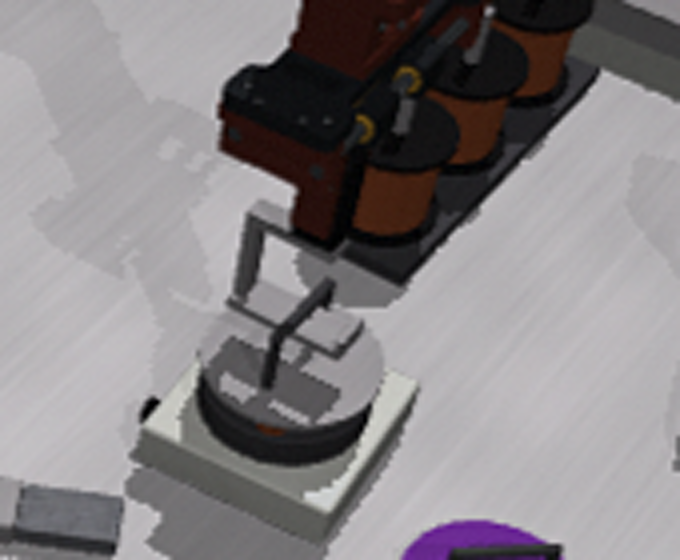

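arm_command:
  increments: "0 0 0.4 0 0 0 10;0 0 0.8 0 0 0 10;0 0 1 0 0 0 10;0 0 1.2 0 0 0 10;0 0 1.2 0 0 0 10;0 0 1.2 0 0 0 10;0 0 1.2 0 0 0 10;0 0 1.2 0 0 0 10;0 0 0.8 0 0 0 10;0 0 0.4 0 0 0 10;0 -0.1 0 0 0 0 10;0.1 -0.3 0 0 0 0 10;0.2 -0.5 0 0 0 0 10;0.3 -0.7 0 0 0 0 10;0.3 -0.9 0 0 0 0 10;0.4 -1.1 0 0 0 0 10;0.5 -1.3 0 0 0 0 10;0.5 -1.5 0 0 0 0 10;0.6 -1.6 0 0 0 0 10;0.6 -1.6 0 0 0 0 10"

```text
time: 16.42
tcp_pos: [0.5165, 0.2487, 0.3117]
orientation: [0.0, 0.698, 0.716, -0.0]
force: [0.1, 0.5, -4.4]
width: 0.022
```

arm_command:
  increments: "0.6 -1.6 0 0 0 0 10;0.6 -1.6 0 0 0 0 10;0.6 -1.6 0 0 0 0 10;0.6 -1.6 0 0 0 0 10;0.6 -1.6 0 0 0 0 10;0.6 -1.6 0 0 0 0 10;0.6 -1.6 0 0 0 0 10;0.6 -1.6 0 0 0 0 10;0.6 -1.6 0 0 0 0 10;0.6 -1.6 0 0 0 0 10;0.6 -1.6 0 0 0 0 10;0.6 -1.6 0 0 0 0 10;0.6 -1.6 0 0 0 0 10;0.6 -1.6 0 0 0 0 10;0.6 -1.6 0 0 0 0 10;0.5 -1.6 0 0 0 0 10;0.4 -1.4 0 0 0 0 10;0.4 -1.2 0 0 0 0 10;0.3 -1 0 0 0 0 10;0.2 -0.8 0 0 0 0 10"

```text
time: 18.92
tcp_pos: [0.6242, -0.0506, 0.3116]
orientation: [-0.0, 0.698, 0.716, -0.0]
force: [-0.3, -0.2, -4.6]
width: 0.0218
```

```bash
python3 -c "
from h import *
wsnap('w9');print(get_state()['force'])
im=snapshot('scene')[:,:,::-1];cv2.imwrite('pics/s9.png',im)
"
```

```text
18.925 [ 0.6242 -0.0506  0.3116] [-0.      0.6982  0.7159 -0.    ]
[ 0.27965576 -1.11562223 -4.09698999]
```

View pics/s9.png

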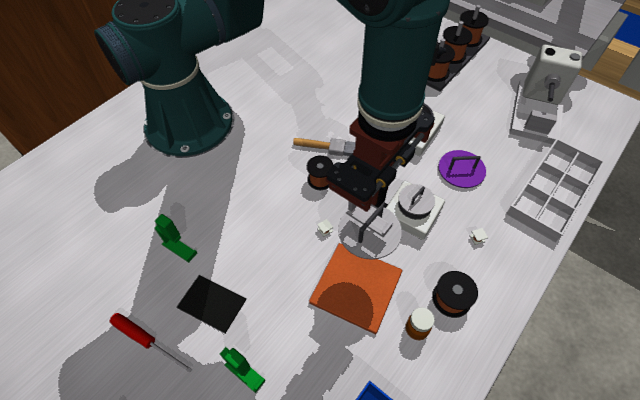

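arm_command:
  increments: "0.3 -1 0 0 0 0 10;0.3 -1 0 0 0 0 10;0.3 -0.9 0 0 0 0 10;0.2 -0.7 0 0 0 0 10;0.2 -0.5 0 0 0 0 10;0 -0.3 0 0 0 0 10;0 0 -0.4 0 0 0 10;0 0 -0.8 0 0 0 10;0 0 -1.2 0 0 0 10;0 0 -1.4 0 0 0 10;0 0 -1.5 0 0 0 10;0 0 -1.5 0 0 0 10;0 0 -1.5 0 0 0 10;0 0 -1.4 0 0 0 10;0 0 -1.2 0 0 0 10;0 0 -0.9 0 0 0 10;0 0 -0.6 0 0 0 10;0 0 -0.4 0 0 0 10;0 0 0 0 0 0 10;0 0 0 0 0 0 10"

```text
time: 21.52
tcp_pos: [0.6374, -0.0941, 0.184]
orientation: [0.0, 0.698, 0.716, 0.0]
force: [-0.4, -0.2, -4.9]
width: 0.0217
```

```bash
python3 -c "
from h import *
wsnap('w10');print(get_state()['force'])
a=snapshot('scene')[:,:,::-1][200:340,300:440];b=snapshot('top')[:,:,::-1][60:200,290:430]
cv2.imwrite('pics/s10.png',cv2.resize(np.hstack([a,b]),None,fx=2.8,fy=2.8,interpolation=cv2.INTER_CUBIC))
"
```

```text
21.525 [ 0.6374 -0.0941  0.184 ] [4.000e-04 6.982e-01 7.159e-01 2.000e-04]
[ 0.43836256  0.3892014  -5.52854344]
```

View pics/s10.png

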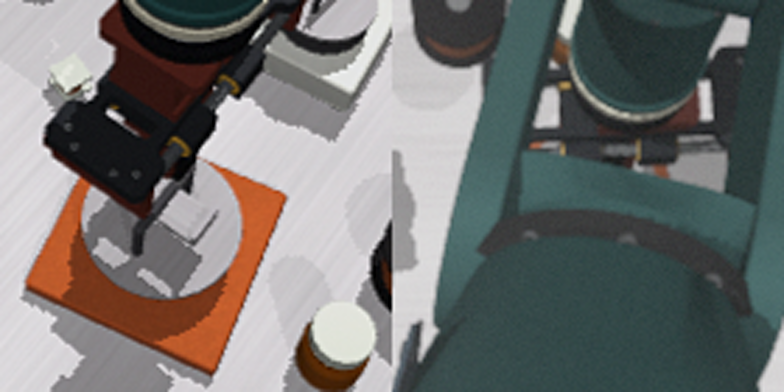

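View pics/w10.png

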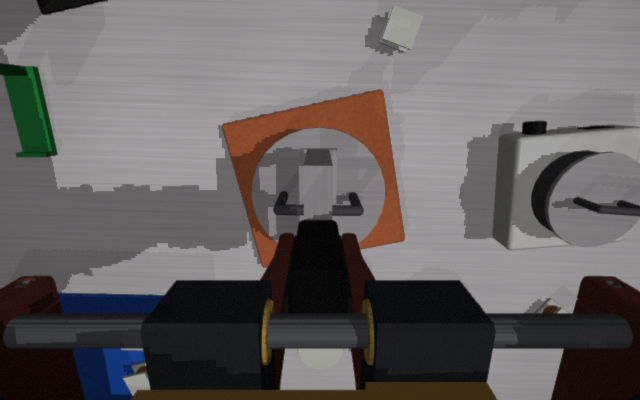

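```bash
python3 -c "
from h import *
P=wr('w10',[(222,126),(405,240),(382,90)],.014);print(P,P[:2].mean(0))
B=wr('w10',[(275,211),(362,211)],.087);print(B,B.mean(0))
# disc circle: left (252,195), right(386,193), top(320,128)
D=wr('w10',[(251,193),(387,193),(320,128)],.046);print(D,D[:2].mean(0),D[2]+[.058,0])
"
```

```text
[[ 0.58322126 -0.18281246]
 [ 0.69106233 -0.00529177]
 [ 0.54856125 -0.03990303]] [ 0.63714179 -0.09405211]
[[ 0.63868123 -0.12624097]
 [ 0.63705221 -0.06134892]] [ 0.63786672 -0.09379495]
[[ 0.63678771 -0.15200826]
 [ 0.63384889 -0.03469573]
 [ 0.58030193 -0.09396132]] [ 0.6353183  -0.09335199] [ 0.63830193 -0.09396132]
```

The lid is centred over the slab to within 1 mm. The wrist picture gives the slab centre as (0.6371, -0.0941) and the bar centre as (0.6379, -0.0938). Lowering gently.

arm_command:
  increments: "0 0 -0.3 0 0 0 10;0 0 -0.4 0 0 0 10;0 0 -0.4 0 0 0 10;0 0 -0.3 0 0 0 10;0 0 -0.2 0 0 0 10;0 0 -0.1 0 0 0 10;0 0 -0.1 0 0 0 10;0 0 -0.1 0 0 0 10;0 0 -0.1 0 0 0 10;0 0 -0.1 0 0 0 10;0 0 -0.1 0 0 0 10;0 0 -0.1 0 0 0 10;0 0 -0.1 0 0 0 10;0 0 -0.1 0 0 0 10;0 0 -0.2 0 0 0 10;0 0 -0.3 0 0 0 10;0 0 -0.5 0 0 0 10;0 0 -0.5 0 0 0 10;0 0 0 0 0 0 10;0 0 0 0 0 0 10"

```text
time: 24.18
tcp_pos: [0.6371, -0.0941, 0.1436]
orientation: [-0.0, 0.698, 0.716, -0.0]
force: [-0.2, 0.3, -1.9]
width: 0.022
```

```bash
python3 -c "
from h import *
wsnap('w11');print(get_state()['force'])
a=snapshot('scene')[:,:,::-1][200:340,300:440];b=cv2.imread('pics/w11.png')[80:280,180:440]
cv2.imwrite('pics/s11.png',np.hstack([cv2.resize(a,(400,400)),cv2.resize(b,(400,400))]))
"
```

```text
24.175 [ 0.6371 -0.0941  0.1436] [-0.000e+00  6.982e-01  7.159e-01 -1.000e-04]
[-0.10006526 -0.00489334 -2.21421264]
```

View pics/s11.png

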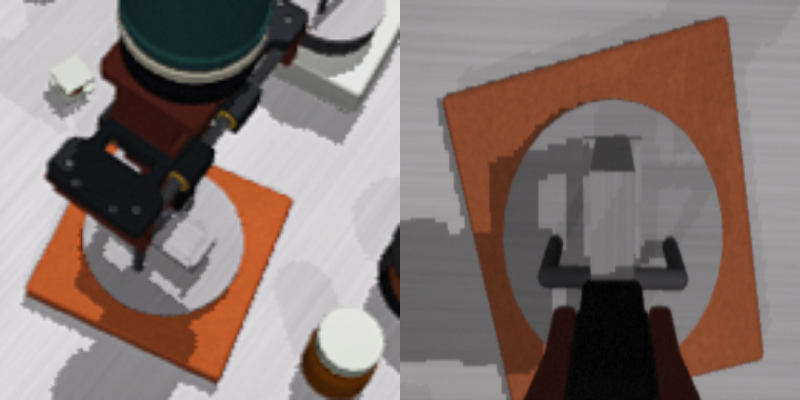

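The force is back to the lifter's own weight, so the lid is resting flat on the slab. Backing the tongue out.

arm_command:
  increments: "-0.4 0 0 0 0 0 10;-0.8 0 0 0 0 0 10;-1 -0.1 0 0 0 0 10;-1 0 0 0 0 0 10;-1.2 0 0 0 0 0 10;-1.2 -0.1 0 0 0 0 10;-1.2 0 0 0 0 0 10;-1.2 0 0 0 0 0 10;-1.2 0 0 0 0 0 10;-1 0 0 0 0 0 10;-0.5 0 0 0 0 0 10;0 0 1 0 0 0 10;0 0 2.5 0 0 0 10;0 0 3.5 0 0 0 10;0 0 3.5 0 0 0 10;0 0 1.5 0 0 0 10;0 0 0 0 0 0 10"

```text
time: 26.4
tcp_pos: [0.5309, -0.0963, 0.2646]
orientation: [0.001, 0.698, 0.716, 0.001]
force: [0.0, -0.0, -3.0]
width: 0.0219
```

```bash
python3 -c "
from h import *
wsnap('w12');print(get_state()['force'])
cv2.imwrite('pics/s12.png',snapshot('scene')[:,:,::-1])
"
```

```text
26.4 [ 0.5309 -0.0963  0.2646] [1.200e-03 6.982e-01 7.159e-01 5.000e-04]
[-0.09865287  0.85455302 -3.65061266]
```

View pics/s12.png

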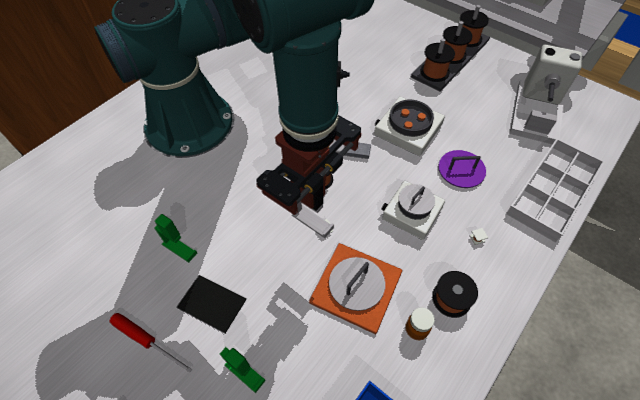

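The lid sits upright in the middle of the slab at (357,283), and the coils are exposed in the open pot. Returning the lifter to its mat pose.

arm_command:
  increments: "-0.4 -1 0 0 0 1 10;-1 -2.3 0 0 0 1.3 10;-1.5 -3.5 0 0 0 1.5 10;-1.7 -4 0 0 0 1.5 10;-1.7 -4 0 0 0 1.5 10;-1.5 -3.5 0 0 0 1.5 10;-1 -2.3 0 0 0 1.5 10;-0.5 -1 0 0 0 1.5 10;0 -0.2 0 0 0 0 10;0 0 -1.5 0 0 0 10;0 0 -3 0 0 0 10;0 0 -3.5 0 0 0 10;0 0 -3 0 0 0 10;0 0 -2 0 0 0 10;0 0 -1 0 0 0 10;0 0 -0.5 0 0 0 10;0 0 0 0 0 0 10;0 0 0 0 0 0 10"

```text
time: 28.75
tcp_pos: [0.4375, -0.3144, 0.1193]
orientation: [0.001, 0.624, 0.781, -0.0]
force: [-0.3, 0.4, -2.5]
width: 0.0215
```

```bash
python3 -c "
from h import *
wsnap('w13');s=get_state();print(s['force'],s['orientation'])
q=s['orientation'];print(2*np.degrees(np.arctan2(q[2],q[1]))-90)
"
```

```text
28.75 [ 0.4375 -0.3144  0.1193] [ 7.000e-04  6.243e-01  7.812e-01 -1.000e-04]
[ 0.25440666 -0.24242877 -2.97885722] [ 7.84326896e-04  6.24357095e-01  7.81138652e-01 -9.00146316e-05]
12.729940431323811
```

View pics/w13.png

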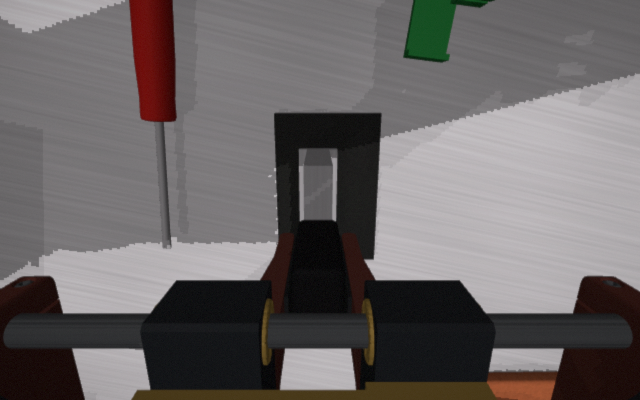

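The lifter is above its mat in its original pose, 7 mm up. Lowering to contact.

arm_command:
  increments: "0 0 -0.2 0 0 0 10;0 0 -0.2 0 0 0 10;0 0 -0.1 0 0 0 10;0 0 -0.1 0 0 0 10;0 0 -0.1 0 0 0 10;0 0 0 0 0 0 10;0 0 0 0 0 0 10"

```text
time: 29.68
tcp_pos: [0.4371, -0.3141, 0.1126]
orientation: [0.0, 0.624, 0.781, -0.0]
force: [-2.5, 0.8, 8.3]
width: 0.0215
```

arm_command:
  increments: "0 0 0.05 0 0 0 10;0 0 0 0 0 0 10"
  newtons: 20

```text
time: 29.92
tcp_pos: [0.4371, -0.3141, 0.1126]
orientation: [0.0, 0.624, 0.781, -0.0]
force: [-1.6, 1.8, 6.1]
width: 0.0219
```

arm_command:
  increments: "0 0 0 0 0 0 28;0 0 0 0 0 0 32;0 0 0 0 0 0 40;0 0 0 0 0 0 55;0 0 0 0 0 0 80;0 0 0 0 0 0 100;0 0 0 0 0 0 100;0 0 0 0 0 0 100;0 0 0.8 0 0 0 100;0 0 2 0 0 0 100;0 0 3 0 0 0 100;0 0 4 0 0 0 100;0 0 3 0 0 0 100;1 0.2 1 0 0 0 100;3 0.6 0 0 0 0 100;2.5 0.5 0 0 0 0 100;1 0.2 0 0 0 0 100;0 0 0 0 0 0 100;0 0 0 0 0 0 100"

```text
time: 32.3
tcp_pos: [0.5113, -0.299, 0.2497]
orientation: [-0.001, 0.624, 0.781, -0.0]
force: [0.5, -0.1, -0.3]
width: 0.0877
```

```bash
python3 - <<'E'
from h import *
wsnap('w14');s=get_state();print(s['force'],s['width'])
im=cv2.imread('pics/w14.png');cv2.imwrite('pics/w14c.png',cv2.resize(im[0:200,200:440],None,fx=3.3,fy=3,interpolation=cv2.INTER_CUBIC))
cv2.imwrite('pics/s14.png',snapshot('scene')[:,:,::-1]);cv2.imwrite('pics/t14.png',snapshot('top')[:,:,::-1])
E
```

```text
32.3 [ 0.5113 -0.299   0.2497] [-6.000e-04  6.244e-01  7.811e-01 -2.000e-04]
[-0.26757098 -0.34915302  0.18440774] 0.08737019162322572
```

View pics/w14c.png

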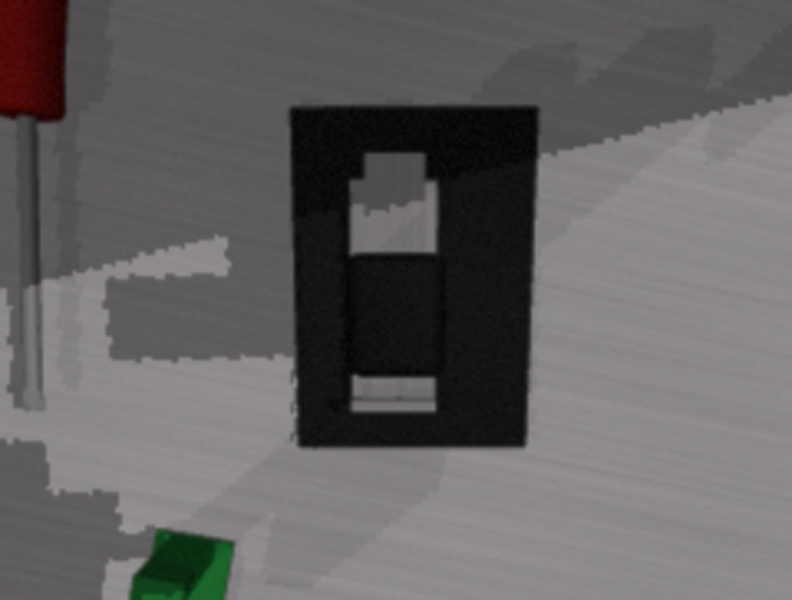

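View pics/s14.png

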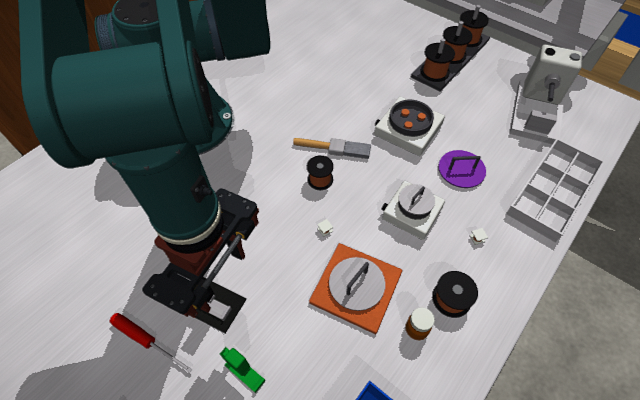

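View pics/t14.png

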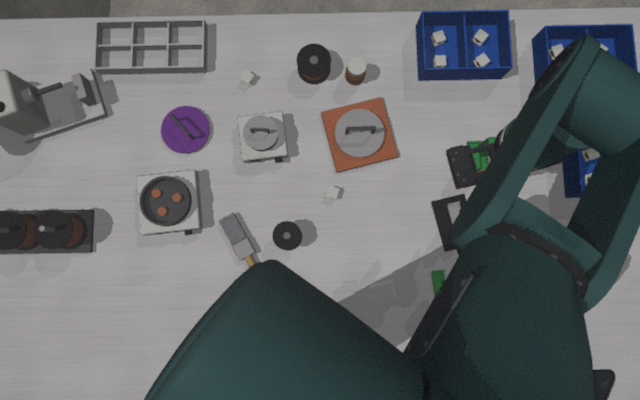

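The final views show the lifter upright on its mat as found, with the grip at the same crop position (395,315). The lid is flat in the middle of the slab, top view (360,133). The small lid is unmoved at (263,132), and the gripper is clear of everything.

```bash
python3 -c "
from cell import *
print(get_state()['time']);print(close_job())"
```

```text
32.45
the job is handed in; nothing more can be done
None
```

The hot lid is now flat on the middle of the clay slab, and the lifter is back upright on its black mat. I handed the job in at 32.5 s.

- **Lid:** I hooked it by its loop, lifted it level and carried it over the small pot. It was within about 1 mm of the slab centre just before I lowered it. At set-down the force fell back to the lifter's own weight, and the final pictures show it flat and central.
- **Lifter:** Its pose in the last wrist picture matches the first one. Setting it down pressed it on the mat with about 8 N, well below the limits.
- **Everything else:** The small lid, the purple lid and the green look-alikes were not moved, and the gripper never came near the hot lid. It finished open and clear of everything.

One measurement disagreed. Taking the pot's white edge as its rim at 62 mm, the top and scene cameras put the pot centre about 15 mm apart. The white edge is probably lower than that, so I aimed by the lid's bar instead, where the wrist and scene views agreed to about 2 mm.

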